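# Load-test a safe-lock battery module with a dead-man lever

### The arm

A 6-joint arm with a two-finger parallel gripper is mounted at the origin on the work surface. World frame = base frame: x ahead of the robot, y to its left, z up, the work surface at z = 0. Lengths are in mm, angles in rad, forces in N, time in s.
With the tool pointing down it reaches from about 400 to 925 mm from the base axis. Payload 12.5 kg.
Tool frame: the origin (TCP) lies at the very end of the fingers, on their centre line; the grasp point (between the pads) lies 19 mm behind it; x points along the fingers, y is the direction in which the jaws open and shut, and the axes are right-handed (so a half turn about x gives the same grasp; the last joint's range is limited). The gripper opens to 95 mm and grips with 3 to 60 N. Pads are 20 mm wide; open, the fingers measure 119 mm over their backs; the gripper's body (75 mm by 180 mm) begins 59 mm behind the grasp point.
Start: joints at [-1.259, 0.491, 1.559, -0, 1.092, -0.106], TCP at [253.618, -571.248, 214.661] pointing down, gripper open.
Joint ranges: [-3.1, 3.1], [-0.84, 2.19], [0.05, 2.79], [-1.13, 4.28], [0.06, 2.93], [-2.69, 2.69]. Speed limits (rad/s): [2.22, 2.22, 2.79, 3.14, 3.14, 3.14].

### API

Orientations are given as [roll, pitch, yaw] about the fixed x, y, z axes, in that order (R = Rz(yaw) Ry(pitch) Rx(roll)).
In Python, from cell import env, optics, job gives the robot as it stands.
- The arm moves only by the shell command python3 -m handwheel 'ROWS' [OPENING]. ROWS is JSON, a list of rows, each an object with "travel": the shift along the world's x, y, z in mm, a list of three; "roll": the turn about the world's z in degrees. In form: [{"travel": [dx, dy, dz], "roll": roll}, ...]. A call has 1 to 8 rows; each row is the pose to reach, as a shift and turn from the pose commanded when the call began; what a row does not reach only later rows make up. A row lasts 1/10 s, in which the tool goes at most 50 mm and 8.59 degrees, less where a joint would pass 70% of its speed; a pose out of reach is approached as far as the arm can. A call with a gripper value outside its range is refused whole. OPENING is the closure, from -1 (fully open) to 1 (shut), set as the call begins (- or left out, the last holds). The fingers move at their own pace and stop on an object; the grip force is fixed at half the most. Time passes only in rows, so rows that repeat a pose let the fingers close. It gives the time, the measured TCP pose, the force and the opening at its end, in the units of the state.
- env.state(): the state, without advancing time (a new reading comes with each control period).
- optics.read_camera(name): name is "side" or "top" or "wrist"; returns the picture (400x640x3 uint8, red, green, blue); there is no depth.
- optics.camera_params(name): a dict with "fx", "fy", "cx", "cy" (pixels), "world_from_camera" (4x4, takes a point from camera to world coordinates). Camera axes: x right, y up, looking along -z (the intrinsics and any distortion apply to the point x, -y, -z); pixel columns grow to the right and rows downward; lengths in mm; the calibration is good to about 2 mm. A picture is of the moment at which its call begins: read the wrist's pose just before it. camera_params takes no time and is no camera call; for the wrist camera it gives the pose at the moment of the call.
- job.job_done(): hands the job in, once; it reports no verdict.
The state is a dict: "t": time; "joints": joint angles; "qvel": joint speeds; "tau": joint torques, N m; "eef_pos": TCP position; "tcp_rot": TCP orientation; "ft_force": force on the tool from outside, world axes, zero at the start; "moment": the same for the moment, N m; "opening": opening from 0.0 (shut) to 1.0 (fully open).
Only numpy, scipy, OpenCV 4.12 (cv2) and the standard library are available. Lean on these libraries where they do the work, as an engineer would, in place of code of your own. Each camera call takes 0.05 s, during which the arm holds its last target.

### The job

Take the orange battery module from the rack, slide it upright down into the slot of the blue and grey tester until it is fully home, and let go of it. Then press the tester's spring-loaded red lever down until it stands in the green zone of its scale, without ever running it down to its bottom stop, and keep it pressed there: the job finishes while you are still holding the lever in the green. Leave the other modules and everything else on the table where they are.

Things in the scene. Friction and masses are not known exactly. Their poses are not given: they have to be found in the camera images.
- orange_mid (a point): The module to test: rigid upright slab, top 36 mm orange, dark below with brass contacts at the foot; 60 mm wide (its x), 10 mm thick (its y), 100 mm tall (z), 0.13 to 0.21 kg. Point: its centre, half-way up. It starts upright in one of the rack's three slots, standing 68 mm out of it (centre 58 mm above the table). Either broad face may face either way in the tester.
- blue_mid (a point): A lock battery module like the orange one but with a blue upper part, same size, also standing in a rack slot. Leave it alone. Point at its centre, half-way up.
- white_mid (a point): A lock battery module like the orange one but with a white upper part, same size, also standing in a rack slot. Leave it alone. Point at its centre, half-way up.
- rack: Fixed plywood rack, 85 mm (x) by 195 mm (y) by 40 mm high, with three slots 75 mm apart along its y (at -75, 0, 75 mm), 32 mm deep, 1 mm clear of the modules all round; the modules' broad faces look along its y. Origin: centre of its underside. x points away from the robot at yaw 0.
- slot (a point): Centre of the slot's mouth in the tester's grey top face, 60 mm above the table; z up, x as the tester's. Slot 63 mm long (x) by 13 mm wide (y), 1.5 mm clear of the module all round, 45 mm deep, straight down, with a black sloping lip 6 mm wide, 8 mm deep round its mouth. A module fully home has its centre 5 mm above this point and stands 55 mm out.
- tester: Fixed tester: housing 120 mm (x) by 190 mm (y) by 60 mm high, grey half with the slot at its +y end, blue half with the lever at its -y end. Origin: centre of its underside. Its front faces its -x, towards the robot at yaw 0. Slot centre at x 0, y +55 mm; the lever's hinge axis runs along y at x +50, y -55, z +85 mm.
- lever_bar (a point): Centre of the lever's red cross bar, to be pressed down from above: a level round bar along the tester's y, 22 mm in diameter, 60 mm long, 150 mm from the hinge towards the tester's front (-x). At rest the lever rises 0.40 rad and the bar's centre is 143 mm above the table; mid green the lever is level, the bar's centre 85 mm above the table and 12 mm farther to the front.
- lever (a joint): Lever angle in rad: 0 at rest (up), growing as it is pressed down, 0.60 at the bottom stop. The scale, two arcs beside the lever, is white to 0.32, green from 0.32 to 0.48 (bar centre 97 to 73 mm above the table), then red. A spring returns the lever when let go: about 4 N at the bar at rest, 8 N in the green, 10 N at the stop.
- spray: Yellow spray bottle with a red trigger head, 72 mm in diameter, 213 mm tall. Origin: centre of its underside. Leave it alone.
- mug: Blue ceramic mug, 80 mm in diameter, 95 mm tall. Origin: centre of its underside. Leave it alone.
- tape: Roll of brown tape lying flat, 100 mm in diameter, 48 mm high. Origin: centre of its underside. Leave it alone.
- driver: Screwdriver with a black handle lying on the table near the robot. Leave it alone.
- carton: Closed cardboard box, 90 by 130 by 80 mm high, beyond the lever side of the tester. Origin: centre of its underside. Leave it alone.

How it is judged (in metres and radians):
On the way, in this order (a step that is already met when the one before it is completed fails the run):
1. the orange module stands fully home in the tester's slot and is let go, the lever still up (z of orange_mid in the frame of slot below 0.01 m and horizontal distance between orange_mid and slot below 0.008 m and angle between orange_mid's own z axis and vertical below 0.12 rad and contact force between orange and the fingers below 0.2 N and value of joint lever below 0.15 rad), for 0.2 s.
2. the lever is pressed into the green zone (value of joint lever between 0.32 and 0.48 rad), for 0.3 s.
At the end, for the whole second after the job is handed in: The orange module is upright and fully home in the tester's slot (within 5 mm of the slot's floor, within 8 mm of its centre, tilted less than 0.12 rad), not touched by the fingers, and the robot is still pressing the lever (more than 2 N) and holds it steady in the green zone, 0.32 to 0.48 rad (all of step 2 and z of orange_mid in the frame of slot below 0.01 m and horizontal distance between orange_mid and slot below 0.008 m and angle between orange_mid's own z axis and vertical below 0.12 rad and contact force between orange and the fingers below 0.2 N and velocity of joint lever between -0.1 and 0.1 rad/s and (contact force between lever and the fingers above 2 N or contact force between lever and the arm above 2 N)); the arm keeps its last pose, push and grip.
It fails at once if the lever is run down to its bottom stop (beyond 0.56 rad) (value of joint lever above 0.56 rad).
It fails at once if another module is moved more than 25 mm (distance of any of blue_mid, white_mid from where it was at the start of the episode above 0.025 m).
It fails at once if another thing on the table is moved more than 30 mm (distance of any of spray, mug, tape, driver, carton from where it was at the start of the episode above 0.03 m).
It also fails if it takes over 58 s, if anything falls off the work surface, if the arm or the gripper's body presses on something with over 40 N, if the wrist force passes 120 N, or if a joint passes its speed limit or range.

## Working session

There is one attempt and no reset: what is moved stays moved. The work goes in short steps, Python scripts to look and compute and a shell command to move; the robot and the scene stay as the last step left them, time stands still between calls to the robot, and variables do not carry over. Pictures are saved under pics/ and viewed, and the job is handed in when it is done.

```bash
ls; mkdir -p pics; python3 - <<'E'
from cell import env, optics, job
import cv2, numpy as np
print(env.state())
for n in ("side","top","wrist"):
    p=optics.camera_params(n); print(n,p)
    cv2.imwrite(f"pics/{n}0.png",optics.read_camera(n)[:,:,::-1])
E
```

```text
pics
{'t': 0.0, 'joints': array([-1.25861794e+00,  4.91545901e-01,  1.55947322e+00,  5.02443243e-06,
        1.09168486e+00, -1.05602727e-01]), 'qvel': array([-0.00028146, -0.00062008, -0.00015079, -0.00102596, -0.00109739,
       -0.00138544]), 'tau': array([ 2.72305388e-04, -6.12643504e+01, -2.58182162e+01,  6.92427484e-02,
        4.81717160e-02, -7.08846324e-05]), 'eef_pos': array([ 253.52591534, -570.99459523,  214.06204637]), 'tcp_rot': array([-1.68040877,  1.56968499,  1.87896268]), 'ft_force': array([ 0.35386685, -1.09557651, -0.58401253]), 'moment': array([-0.01295775,  0.00055526,  0.02836696]), 'opening': 0.9976291790755798}
side {'fx': 360.8775782184507, 'fy': 360.8775782184507, 'cx': 315.1542635462604, 'cy': 201.5223857957017, 'world_from_camera': array([[-9.96063910e-01,  7.62573302e-02, -4.51830352e-02,
         4.86868027e+02],
       [-8.61563974e-02, -7.13172253e-01,  6.95674071e-01,
         6.86143957e+02],
       [ 2.08269603e-02,  6.96828642e-01,  7.16935200e-01,
         8.42483188e+02],
       [ 0.00000000e+00,  0.00000000e+00,  0.00000000e+00,
         1.0000
[... 253 characters left out ...]
.21009462e-02,  2.64864371e-03,
        -1.72225503e+01],
       [ 5.01076724e-03,  1.99575918e-01,  9.79869555e-01,
         1.39002303e+03],
       [ 0.00000000e+00,  0.00000000e+00,  0.00000000e+00,
         1.00000000e+00]])}
wrist {'fx': 287.6720820794874, 'fy': 287.6720820794874, 'cx': 317.61618766836096, 'cy': 206.8097548033756, 'world_from_camera': array([[ 4.05575690e-01,  8.85326906e-01,  2.27386518e-01,
         3.17312125e+02],
       [-9.14060445e-01,  3.93196967e-01,  9.94467096e-02,
        -5.43226462e+02],
       [-1.36484148e-03, -2.48178189e-01,  9.68713437e-01,
         3.84251216e+02],
       [ 0.00000000e+00,  0.00000000e+00,  0.00000000e+00,
         1.00000000e+00]])}
```

View pics/side0.png

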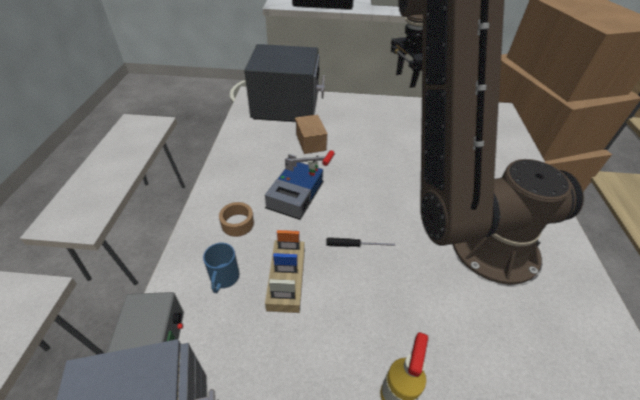

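View pics/top0.png

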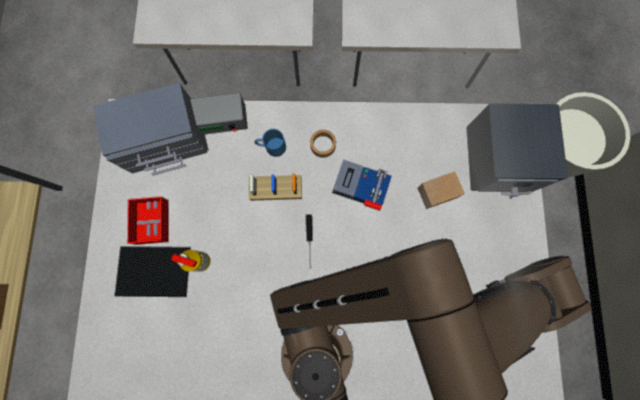

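View pics/wrist0.png

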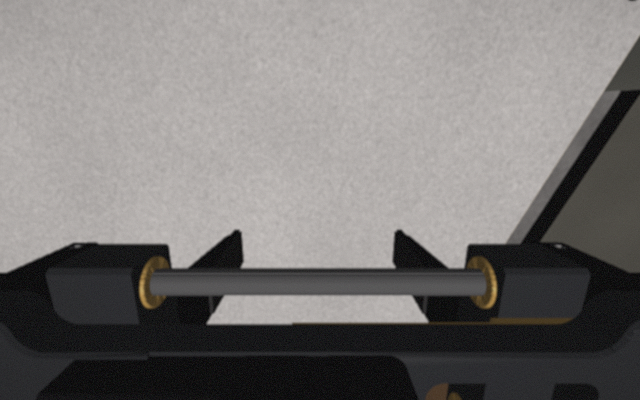

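The side view has the orange module at (288,240) in the rack and the tester around (295,190). In the top view the rack is at (275,187), orange at (296,184), and the tester at (362,185) with the red bar at about (374,206). Next I'll zoom in and measure.

```bash
cat > h.py <<'E'
import numpy as np, cv2
from cell import env, optics, job
def ray(P,u,v):
    T=P["world_from_camera"]; d=np.array([(u-P["cx"])/P["fx"],-(v-P["cy"])/P["fy"],-1.])
    return T[:3,3],T[:3,:3]@d
def onz(P,u,v,z):
    o,d=ray(P,u,v); return o+d*(z-o[2])/d[2]
def proj(P,X):
    T=P["world_from_camera"]; c=T[:3,:3].T@(np.asarray(X,float)-T[:3,3])
    return P["cx"]-P["fx"]*c[0]/c[2], P["cy"]+P["fy"]*c[1]/c[2]
def tri(P1,a,P2,b):
    o1,d1=ray(P1,*a);o2,d2=ray(P2,*b)
    A=np.stack([d1,-d2],1); s=np.linalg.lstsq(A,o2-o1,rcond=None)[0]
    p,q=o1+s[0]*d1,o2+s[1]*d2; return (p+q)/2,np.linalg.norm(p-q)
E
python3 - <<'E'
from h import *
a=cv2.imread("pics/top0.png")[150:220,240:400]; cv2.imwrite("pics/topz.png",cv2.resize(a,None,fx=5,fy=5,interpolation=cv2.INTER_CUBIC))
a=cv2.imread("pics/side0.png")[140:315,255:345]; cv2.imwrite("pics/sidez.png",cv2.resize(a,None,fx=3.4,fy=3.4,interpolation=cv2.INTER_CUBIC))
for n in("top","side"):
    P=optics.camera_params(n); im=cv2.imread(f"pics/{n}0.png"); h=cv2.cvtColor(im,cv2.COLOR_BGR2HSV)
    for nm,lo,hi in(("orange",(5,180,120),(14,255,255)),("red",(0,190,120),(4,255,255)),("blue",(105,150,60),(125,255,255))):
        m=cv2.inRange(h,lo,hi); k,l,s,c=cv2.connectedComponentsWithStats(m)
        for i in range(1,k):
            if s[i,4]>15: print(n,nm,s[i],c[i].round(1),onz(P,*c[i],100).round(0))
E
```

```text
top red [128 198  34  46 734] [148.1 222.3] [445. 590. 100.]
top red [365 201  16   9  68] [372.3 205. ] [ 515. -188.  100.]
top red [172 254  23  12 135] [182.5 259.9] [318. 460. 100.]
top blue [269 138  14  11  59] [275.2 143. ] [739. 161. 100.]
top blue [354 168  24  33 442] [366.  185.3] [ 586. -167.  100.]
top blue [272 175   3  18  48] [273.  183.2] [590. 163. 100.]
top blue [376 175  14  29 145] [383.3 188.7] [ 574. -228.  100.]
side orange [279 232  13   2  24] [285.2 232.5] [603.  88. 100.]
side red [325 152   8  11  28] [328.3 156.7] [ 509. -242.  100.]
side red [410 334  17  39 253] [418.5 352.4] [285. 373. 100.]
side blue [283 164  39  25 461] [302.3 176.2] [ 582. -139.  100.]
side blue [274 254  22  11 218] [284.7 259.2] [592. 172. 100.]
```

View pics/topz.png

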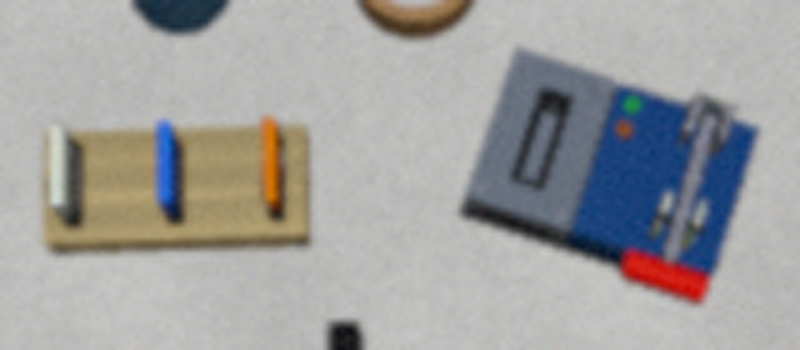

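View pics/sidez.png

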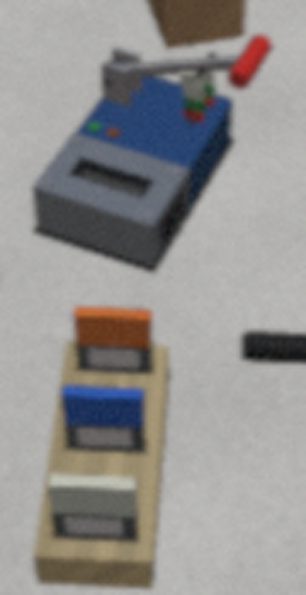

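```bash
python3 - <<'E'
from h import *
from scipy.spatial.transform import Rotation as R
P=optics.camera_params("top"); S=optics.camera_params("side")
f=lambda x,y:(240+(x+.5)/5-.5,150+(y+.5)/5-.5)
g=lambda x,y:(255+(x+.5)/3.4-.5,140+(y+.5)/3.4-.5)
for nm,x,y,z in(("orange+x",270,118,108),("orange-x",273,208,108),("rack ul",47,130,40),("rack ur",307,128,40),("rack ll",47,245,40),("rack lr",307,240,40),("t ul",517,48,60),("t ll",465,205,60),("t ur",757,126,60),("slot c",542,140,60),("slot +x",553,95,60),("slot-x",530,187,60),("bar",664,277,143),("bar+y",624,265,143),("bar-y",704,290,143)):
    print("top",nm,onz(P,*f(x,y),z).round(1))
for nm,x,y,z in(("orange top ends",77,309,108),("",151,311,108),("slot c",113,177,60),("slot+x",76,170,60),("slot-x",150,184,60),("t",35,187,60),("t-x+y",156,220,60)):
    print("side",nm,onz(S,*g(x,y),z).round(1))
print("bar tri",tri(P,f(664,277),S,g(250,60)))
s=env.state();print(R.from_euler("xyz",s["tcp_rot"]).as_matrix().round(3))
E
```

```text
top orange+x [624.9  90.2 108. ]
top orange-x [559.6  86.3 108. ]
top rack ul [632.  261.6  40. ]
top rack ur [636.   68.1  40. ]
top rack ll [544.7 257.1  40. ]
top rack lr [550.8  66.1  40. ]
top t ul [693.9 -87.2  60. ]
top t ll [574.2 -49.5  60. ]
top t ur [ 636.4 -263.8   60. ]
top slot c [ 623.8 -105.7   60. ]
top slot +x [ 658.1 -113.8   60. ]
top slot-x [588.2 -96.9  60. ]
top bar [ 507.3 -182.8  143. ]
top bar+y [ 515.3 -155.7  143. ]
top bar-y [ 498.7 -209.7  143. ]
side orange top ends [622.9  89.8 108. ]
side  [565.9  85.9 108. ]
side slot c [ 623.9 -106.4   60. ]
side slot+x [ 658.8 -111.9   60. ]
side slot-x [ 589.4 -101.    60. ]
side t [692.  -86.1  60. ]
side t-x+y [578.8 -56.7  60. ]
bar tri (array([ 507.13617269, -182.48176399,  145.47410334]), np.float64(0.5516430899456614))
[[-0.     0.406 -0.914]
 [ 0.001 -0.914 -0.406]
 [-1.    -0.001 -0.   ]]
```

Both views agree: orange top centre (594, 88), slot (624, -106), tester yaw about -17.7°, bar (507, -183, 145). The bar matches the position I get from the tester geometry. I'll move above the orange module.

```bash
python3 -m handwheel '[{"travel":[20,40,15],"roll":-3},{"travel":[42,84,30],"roll":-6},{"travel":[64,126,45],"roll":-9},{"travel":[86,168,45],"roll":-12},{"travel":[108,210,45],"roll":-15},{"travel":[130,254,45],"roll":-18},{"travel":[152,298,45],"roll":-21},{"travel":[174,340,45],"roll":-22}]' -1
python3 -m handwheel '[{"travel":[21,41,0],"roll":0},{"travel":[42,82,0],"roll":0},{"travel":[63,123,0],"roll":0},{"travel":[84,164,0],"roll":0},{"travel":[105,205,0],"roll":0},{"travel":[126,246,0],"roll":0},{"travel":[147,287,0],"roll":0},{"travel":[166,319,0],"roll":0}]' 0.2
python3 -m handwheel '[{"travel":[0,0,0],"roll":0},{"travel":[0,0,0],"roll":0},{"travel":[0,0,0],"roll":0}]'
python3 - <<'E'
from h import *
P=optics.camera_params("wrist");print(env.state()["eef_pos"])
cv2.imwrite("pics/w1.png",optics.read_camera("wrist")[:,:,::-1]);cv2.imwrite("pics/t1.png",optics.read_camera("top")[:,:,::-1])
np.save("w1.npy",P["world_from_camera"])
for X in((594,88,108),(624,90,108),(564,86,108),(624,-106,60)):print(X,proj(P,X))
E
```

```text
t: 0.95
eef_pos: [428.1, -229.3, 259.7]
tcp_rot: [2.171, 1.571, -0.939]
ft_force: [0.4, -0.0, 0.2]
opening: 1.002
t: 1.75
eef_pos: [594.1, 90.2, 259.5]
tcp_rot: [-0.05, 1.571, 3.126]
ft_force: [-0.7, -1.0, -0.9]
opening: 0.419
t: 2.05
eef_pos: [593.2, 87.0, 259.5]
tcp_rot: [0.433, 1.57, -2.675]
ft_force: [0.0, -0.1, 0.1]
opening: 0.4
[593.16922593  87.01893581 259.52496138]
(594, 88, 108) (np.float64(316.64797589096224), np.float64(195.14720714879303))
(624, 90, 108) (np.float64(315.7247633153312), np.float64(168.8061235490775))
(564, 86, 108) (np.float64(317.5300829834256), np.float64(220.31546988675964))
(624, -106, 60) (np.float64(468.60064914305684), np.float64(169.34510024199187))
```

View pics/w1.png

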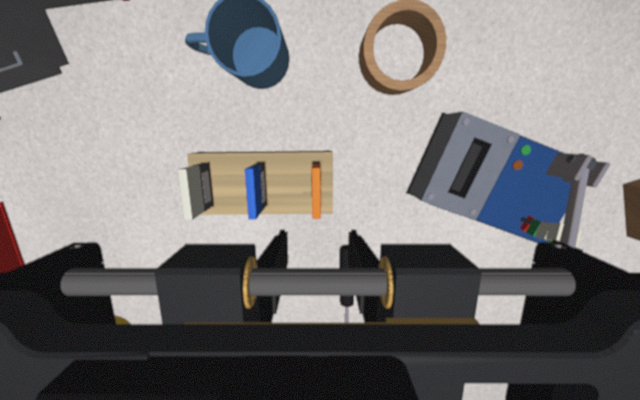

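The wrist view shows the orange top edge-on at about (317,192) and the slot at about (468,167), near the predicted pixels. I'll refine both.

```bash
python3 - <<'E'
from h import *
P=optics.camera_params("wrist");P["world_from_camera"]=np.load("w1.npy")
im=cv2.imread("pics/w1.png");h=cv2.cvtColor(im,cv2.COLOR_BGR2HSV)
def rect(m,z,nm):
    k,l,s,c=cv2.connectedComponentsWithStats(m); i=1+np.argmax(s[1:,4]); print(nm,s[i])
    cs,_=cv2.findContours((l==i).astype(np.uint8),cv2.RETR_EXTERNAL,cv2.CHAIN_APPROX_NONE)
    W=np.array([onz(P,*p[0],z)[:2] for p in cs[0]],np.float32)
    r=cv2.minAreaRect(W); print(r)
m=cv2.inRange(h,(8,170,100),(16,255,255)); m[:,:300]=0;m[:,335:]=0;m[:150]=0;m[225:]=0; rect(m,108,"orange")
m=cv2.inRange(h,(100,150,60),(125,255,255));m[:150]=0;m[230:]=0;m[:,:240]=0;m[:,280:]=0;rect(m,108,"blue")
m=((im.max(2)<75)*255).astype(np.uint8);m[:135]=0;m[200:]=0;m[:,:444]=0;m[:,495:]=0;rect(m,60,"slot")
a=im[100:250,300:520];cv2.imwrite("pics/w1z.png",cv2.resize(a,None,fx=3.6,fy=3.6,interpolation=cv2.INTER_CUBIC))
for s in [(188,153),(332,152),(332,213)]:print(onz(P,*s,40))
E
```

```text
orange [312 165   8  53 372]
((598.0879516601562, 89.40311431884766), (60.29751205444336, 7.897895812988281), 1.96629798412323)
blue [246 165  16  53 637]
((595.7284545898438, 159.92564392089844), (60.24835968017578, 15.203266143798828), 2.461239814758301)
slot [ 449  138   42   60 1040]
((625.5530395507812, -106.09835815429688), (23.042850494384766, 73.2996826171875), 72.01004791259766)
[631.17178286 261.17521333  40.        ]
[638.84817276  69.20458968  40.        ]
[554.50129877  65.3581826   40.        ]
```

View pics/w1z.png

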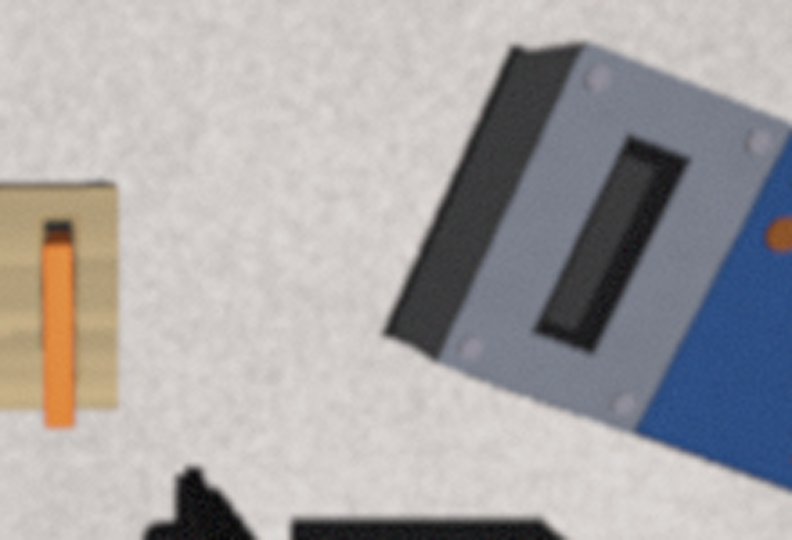

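Slot: (625, -106) at -18°, with a lip outline of 73x23 mm (75x25 expected). Orange is at yaw 2°, centre about (596, 89). I'll go down and grasp it.

```bash
python3 -m handwheel '[{"travel":[3,2,-40],"roll":0},{"travel":[3,2,-80],"roll":0},{"travel":[3,2,-115],"roll":0},{"travel":[3,2,-140],"roll":0},{"travel":[3,2,-160],"roll":0},{"travel":[3,2,-178],"roll":0},{"travel":[3,2,-190],"roll":0},{"travel":[3,2,-192],"roll":0}]'
python3 -m handwheel '[{"travel":[0,0,0],"roll":0},{"travel":[0,0,0],"roll":0},{"travel":[0,0,0],"roll":0},{"travel":[0,0,0],"roll":0},{"travel":[0,0,0],"roll":0},{"travel":[0,0,0],"roll":0},{"travel":[0,0,0],"roll":0}]' 1
```

```text
t: 2.95
eef_pos: [596.1, 89.1, 66.7]
tcp_rot: [0.06, 1.569, -3.049]
ft_force: [-0.2, 0.2, 0.6]
opening: 0.4
t: 3.65
eef_pos: [596.9, 89.8, 68.2]
tcp_rot: [3.066, 1.57, -0.042]
ft_force: [-0.9, -1.2, 6.2]
opening: 0.102
```

The opening is 9.7 mm, so it's gripped. Lifting.

```bash
python3 -m handwheel '[{"travel":[0,0,8],"roll":0},{"travel":[0,0,18],"roll":0},{"travel":[0,0,30],"roll":0},{"travel":[0,0,45],"roll":0},{"travel":[0,0,60],"roll":0},{"travel":[0,0,80],"roll":0},{"travel":[0,0,95],"roll":0},{"travel":[0,0,100],"roll":0}]'
python3 -m handwheel '[{"travel":[4,-25,0],"roll":-3},{"travel":[8,-50,0],"roll":-6},{"travel":[12,-75,0],"roll":-9},{"travel":[16,-100,0],"roll":-12},{"travel":[20,-125,0],"roll":-15},{"travel":[24,-155,0],"roll":-18},{"travel":[27,-180,0],"roll":-20},{"travel":[29,-195,0],"roll":-20}]'
python3 -m handwheel '[{"travel":[0,0,0],"roll":0},{"travel":[0,0,0],"roll":0},{"travel":[0,0,0],"roll":0}]'
python3 - <<'E'
from h import *
for n in("wrist","top","side"):
    P=optics.camera_params(n);print(n,proj(P,(625,-106,60)),env.state()["eef_pos"])
    np.save(f"{n}2.npy",P["world_from_camera"]);cv2.imwrite(f"pics/{n}2.png",optics.read_camera(n)[:,:,::-1])
a=cv2.imread("pics/side2.png")[130:260,240:360];cv2.imwrite("pics/side2z.png",cv2.resize(a,None,fx=4.5,fy=4.5,interpolation=cv2.INTER_CUBIC))
E
```

```text
t: 4.45
eef_pos: [597.2, 89.8, 170.1]
tcp_rot: [3.117, 1.568, 0.01]
ft_force: [-0.2, -0.0, -1.5]
opening: 0.103
t: 5.25
eef_pos: [625.5, -107.0, 167.5]
tcp_rot: [0.503, 1.57, -2.956]
ft_force: [-0.1, 1.0, -2.2]
opening: 0.102
t: 5.55
eef_pos: [625.5, -104.2, 167.7]
tcp_rot: [-0.205, 1.57, 2.623]
ft_force: [-0.3, -0.5, -1.6]
opening: 0.107
wrist (np.float64(319.3907556246694), np.float64(205.20175049214924)) [ 625.4908445  -104.19816609  167.65454869]
top (np.float64(348.08851817277036), np.float64(177.2722878071053)) [ 625.53165507 -104.1620961   167.6953702 ]
side (np.float64(287.5192412924757), np.float64(191.77296825526156)) [ 625.57940269 -104.21818224  167.74319791]
```

View pics/wrist2.png

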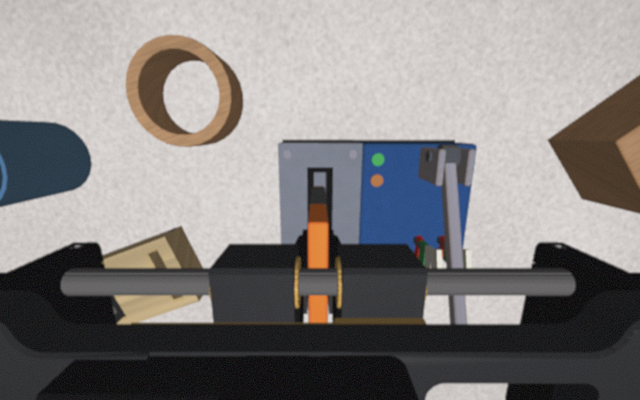

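View pics/side2z.png

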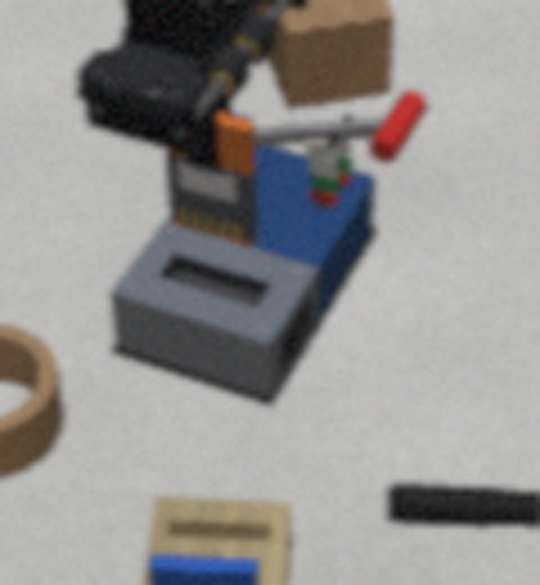

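The module hangs straight in line with the slot: wrist view columns 308-330, with the visible lip at columns 307-333. In the side zoom its foot edge runs from (170,224) to (250,243). I'll measure its offset in the hand.

```bash
python3 - <<'E'
from h import *
S=optics.camera_params("side");W=optics.camera_params("wrist");W["world_from_camera"]=np.load("wrist2.npy")
g=lambda x,y:(240+(x+.5)/4.5-.5,130+(y+.5)/4.5-.5)
for p in((170,224),(250,243)):print("foot",onz(S,*g(*p),107.7).round(1))
for p in((163,262),(178,256),(268,284),(262,302)):print("lip",onz(S,*g(*p),60).round(1))
im=cv2.imread("pics/wrist2.png");h=cv2.cvtColor(im,cv2.COLOR_BGR2HSV)
print(h[200:232:2,318],)
for r in(226,230,234): 
    c=np.where((h[r,:,0]>7)&(h[r,:,0]<17)&(h[r,:,1]>170)&(np.arange(640)>290)&(np.arange(640)<350))[0];print(r,c.min(),c.max(),onz(W,(c.min()+c.max())/2,r,157.7).round(1))
for r in(172,180,190):
    d=np.where(im[r].max(1)<75)[0];d=d[(d>295)&(d<345)];print("slot",r,d.min(),d.max(),onz(W,(d.min()+d.max())/2,r,60).round(1))
d=np.where(im[150:200,320].max(1)<75)[0];print("lip+x row",150+d.min(),onz(W,320,150+d.min(),60))
for r in(204,206,220,222):print(r,onz(W,318,r,157.7).round(1))
E
python3 - <<'E'
import cv2
a=cv2.imread("pics/wrist2.png")[130:270,240:400];cv2.imwrite("pics/w2z.png",cv2.resize(a,None,fx=4.2,fy=4.2,interpolation=cv2.INTER_CUBIC))
E
```

```text
foot [ 654.3 -107.3  107.7]
foot [598.8 -94.6 107.7]
lip [ 663.8 -119.6   60. ]
lip [ 654.3 -126.7   60. ]
lip [ 588.7 -105.7   60. ]
lip [590.7 -87.9  60. ]
[[120  11  46]
 [175  32  48]
 [ 11 158  92]
 [ 12 194 105]
 [ 11 190 106]
 [ 11 183 107]
 [ 11 185 105]
 [ 11 188 107]
 [ 11 191 107]
 [ 11 187 105]
 [ 11 182 112]
 [ 11 191 182]
 [ 13 188 222]
 [ 14 183 226]
 [ 14 184 227]
 [ 14 183 226]]
226 309 328 [ 635.3 -108.1  157.7]
230 308 329 [ 632.6 -107.3  157.7]
234 307 329 [ 630.1 -106.1  157.7]
slot 172 308 331 [ 656.5 -116.3   60. ]
slot 180 308 331 [ 649.  -113.9   60. ]
slot 190 308 331 [ 639.6 -110.8   60. ]
lip+x row 168 [ 659.98229799 -117.92054154   60.        ]
204 [ 649.5 -112.4  157.7]
206 [ 648.3 -112.   157.7]
220 [ 639.3 -109.1  157.7]
222 [ 638.  -108.7  157.7]
```

View pics/w2z.png

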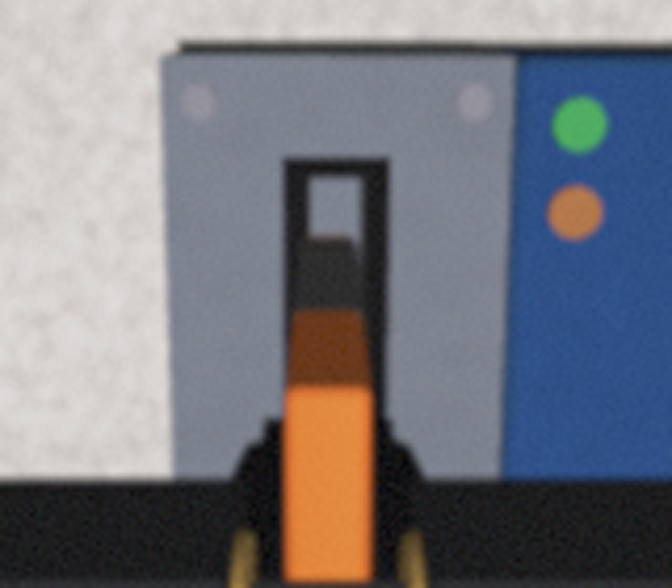

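```bash
python3 - <<'E'
from h import *
S=optics.camera_params("side");W=optics.camera_params("wrist");W["world_from_camera"]=np.load("wrist2.npy")
for r in(186,203.8,221.5):
  for z in(107.7,121,157.7): print(r,z,onz(W,319,r,z).round(1))
a=np.radians(-18);R=np.array([[np.cos(a),-np.sin(a)],[np.sin(a),np.cos(a)]])
c=np.array([625.5,-104.2])
for dx in(30,-30):
  for z in(157.7,121.7,107.7,57.7):
    p=c+R@[dx,5];u=proj(S,(*p,z));q=c+R@[dx,0]
    print(dx,z,"side zoom",((u[0]-240)*4.5,(u[1]-130)*4.5),"wrist",np.round(proj(W,(*q,z)),1))
print(W["world_from_camera"].round(3))
E
```

```text
186 107.7 [ 651.8 -114.1  107.7]
186 121 [ 654.2 -114.8  121. ]
186 157.7 [ 660.5 -116.7  157.7]
203.8 107.7 [ 637.7 -109.5  107.7]
203.8 121 [ 640.8 -110.4  121. ]
203.8 157.7 [ 649.5 -113.1  157.7]
221.5 107.7 [ 623.2 -104.8  107.7]
221.5 121 [ 627.2 -106.   121. ]
221.5 157.7 [ 638.1 -109.4  157.7]
30 157.7 side zoom (np.float64(162.40751431403712), np.float64(163.4601079921095)) wrist [317.4 197. ]
30 121.7 side zoom (np.float64(165.4886257476624), np.float64(205.0682354229864)) wrist [317.5 186.8]
30 107.7 side zoom (np.float64(166.64733526221775), np.float64(220.71574904772447)) wrist [317.5 183.7]
30 57.7 side zoom (np.float64(170.61653558397222), np.float64(274.3168590185896)) wrist [317.5 174.9]
-30 157.7 side zoom (np.float64(246.36890103892495), np.float64(188.64085916653895)) wrist [317.4 281.7]
-30 121.7 side zoom (np.float64(247.4541540343381), np.float64(230.24338702610066)) wrist [317.5 259.5]
-30 107.7 side zoom (np.float64(247.8620828100649), np.float64(245.88109392818984)) wrist [317.5 252.6]
-30 57.7 side zoom (np.float64(249.258625727243), np.float64(299.4167357228059)) wrist [317.5 233. ]
[[-3.09000e-01  9.21000e-01  2.37000e-01  6.91824e+02]
 [-9.51000e-01 -2.99000e-01 -7.70000e-02 -1.25976e+02]
 [-0.00000e+00 -2.49000e-01  9.69000e-01  3.37743e+02]
 [ 0.00000e+00  0.00000e+00  0.00000e+00  1.00000e+00]]
```

Correcting the top height to z=207.7, I find the module untilted. Its centre is 1-2 mm off the TCP, so the shift needed is about (+1, -2). Lowering in stages and watching the force.

```bash
python3 -m handwheel '[{"travel":[1,-2,-8],"roll":0},{"travel":[1,-2,-16],"roll":0},{"travel":[1,-2,-24],"roll":0},{"travel":[1,-2,-30],"roll":0},{"travel":[1,-2,-35],"roll":0},{"travel":[1,-2,-38],"roll":0},{"travel":[1,-2,-38],"roll":0},{"travel":[1,-2,-38],"roll":0}]'
python3 - <<'E'
from h import *
print(env.state()["eef_pos"])
for n in("wrist","side"):
    np.save(f"{n}3.npy",optics.camera_params(n)["world_from_camera"]);cv2.imwrite(f"pics/{n}3.png",optics.read_camera(n)[:,:,::-1])
a=cv2.imread("pics/side3.png")[150:220,250:330];a=cv2.resize(a,None,fx=5,fy=5,interpolation=cv2.INTER_CUBIC)
b=cv2.imread("pics/wrist3.png")[130:270,240:400];b=cv2.resize(b,None,fx=2.5,fy=2.5,interpolation=cv2.INTER_CUBIC)
cv2.imwrite("pics/c3.png",np.hstack([a,b]))
E
```

```text
t: 6.5
eef_pos: [626.7, -107.3, 129.8]
tcp_rot: [2.861, 1.571, -0.596]
ft_force: [-0.3, -1.2, -1.0]
opening: 0.105
[ 626.73532037 -107.28627148  129.81621568]
```

View pics/c3.png

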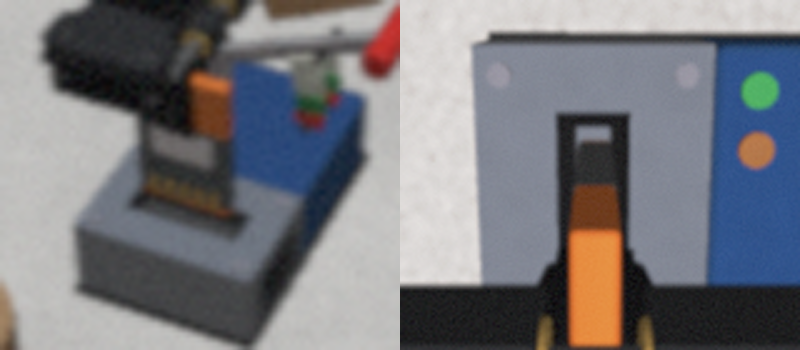

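```bash
python3 - <<'E'
from h import *
W=optics.camera_params("wrist");W["world_from_camera"]=np.load("wrist3.npy")
f=lambda x,y:(240+(x-400+.5)/2.5-.5,130+(y+.5)/2.5-.5)
X=np.array([.951,-.309]);Y=np.array([.309,.951])
for nm,p,z in(("lip",f(593.5,113),60),("foot",f(594.5,141),69.8),("top",f(595,231),169.8)):
    q=onz(W,*p,z);print(nm,q.round(1),(X@q[:2]).round(1),(Y@q[:2]).round(1))
E
```

```text
lip [ 660.9 -118.1   60. ] 665.0 91.9
foot [ 653.4 -116.    69.8] 657.2 91.6
top [ 654.1 -116.4  169.8] 658.1 91.4
```

The foot's end is within 0.5 mm of where it should be, in both directions. Inserting.

```bash
python3 -m handwheel '[{"travel":[0,0,-5],"roll":0},{"travel":[0,0,-10],"roll":0},{"travel":[0,0,-15],"roll":0},{"travel":[0,0,-20],"roll":0},{"travel":[0,0,-25],"roll":0},{"travel":[0,0,-30],"roll":0},{"travel":[0,0,-30],"roll":0},{"travel":[0,0,-30],"roll":0}]'
```

```text
t: 7.4
eef_pos: [626.6, -107.2, 99.6]
tcp_rot: [0.546, 1.571, -2.911]
ft_force: [-0.4, 0.6, -0.4]
opening: 0.103
```

```bash
python3 -m handwheel '[{"travel":[0,0,-5],"roll":0},{"travel":[0,0,-10],"roll":0},{"travel":[0,0,-15],"roll":0},{"travel":[0,0,-20],"roll":0},{"travel":[0,0,-23],"roll":0},{"travel":[0,0,-25],"roll":0},{"travel":[0,0,-26],"roll":0},{"travel":[0,0,-26],"roll":0}]'
```

```text
t: 8.2
eef_pos: [626.5, -107.2, 75.2]
tcp_rot: [2.638, 1.57, -0.819]
ft_force: [-6.1, 1.0, 13.7]
opening: 0.102
```

It bottomed with 14 N at TCP z 75, which puts the centre at about 65 as expected. Releasing and rising.

```bash
python3 -m handwheel '[{"travel":[0,0,0],"roll":0},{"travel":[0,0,0],"roll":0},{"travel":[0,0,0],"roll":0},{"travel":[0,0,0],"roll":0}]' 0.2
python3 -m handwheel '[{"travel":[0,0,10],"roll":0},{"travel":[0,0,30],"roll":0},{"travel":[0,0,60],"roll":0},{"travel":[0,0,95],"roll":0},{"travel":[0,0,130],"roll":0},{"travel":[0,0,165],"roll":0},{"travel":[0,0,180],"roll":0},{"travel":[0,0,180],"roll":0}]'
python3 - <<'E'
from h import *
print(env.state()["eef_pos"])
for n in("wrist","side"):
    np.save(f"{n}4.npy",optics.camera_params(n)["world_from_camera"]);cv2.imwrite(f"pics/{n}4.png",optics.read_camera(n)[:,:,::-1])
a=cv2.imread("pics/side4.png")[150:220,250:330];a=cv2.resize(a,None,fx=5,fy=5,interpolation=cv2.INTER_CUBIC)
b=cv2.imread("pics/wrist4.png")[110:250,240:400];b=cv2.resize(b,None,fx=2.5,fy=2.5,interpolation=cv2.INTER_CUBIC)
cv2.imwrite("pics/c4.png",np.hstack([a,b]))
S=optics.camera_params("side");W=optics.camera_params("wrist")
X=np.array([.951,-.309]);Y=np.array([.309,.951]);c=np.array([624.5,-106.2])
for dx in(30,-30):
  for z in(60,115):
    u=proj(S,(*(c+dx*X+5*Y),z));v=proj(W,(*(c+dx*X),z));print(dx,z,(u[0]-250)*5,(u[1]-150)*5,400+(v[0]-240)*2.5,(v[1]-110)*2.5)
E
```

```text
t: 8.6
eef_pos: [626.6, -107.3, 73.5]
tcp_rot: [0.521, 1.571, -2.936]
ft_force: [0.1, 0.9, -0.5]
opening: 0.372
t: 9.4
eef_pos: [627.3, -107.4, 256.8]
tcp_rot: [-3.112, 1.566, -0.286]
ft_force: [0.4, -0.1, -0.7]
opening: 0.4
[ 627.29550836 -107.3926064   256.7880914 ]
30 60 141.480901583829 200.03798361230778 593.103942687756 142.94987637515214
30 115 136.68165031065 134.1172717655131 592.9077875746451 157.71507711397064
-30 60 228.90627684412294 227.8662820210775 593.2859725001779 257.60885212321784
-30 115 227.2652568267614 162.01778337005535 593.1287707278091 290.5389430875403
```

View pics/c4.png

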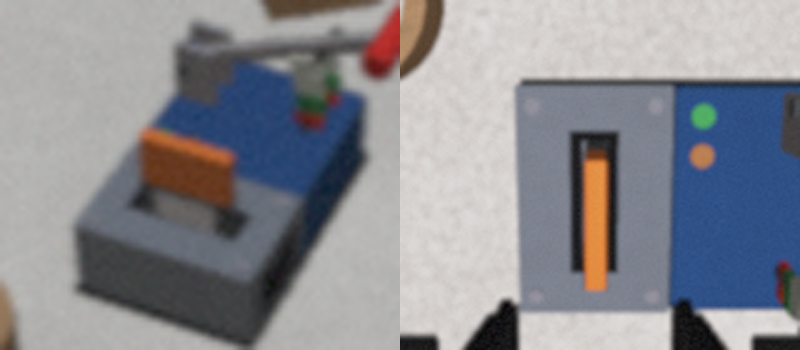

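View pics/wrist4.png

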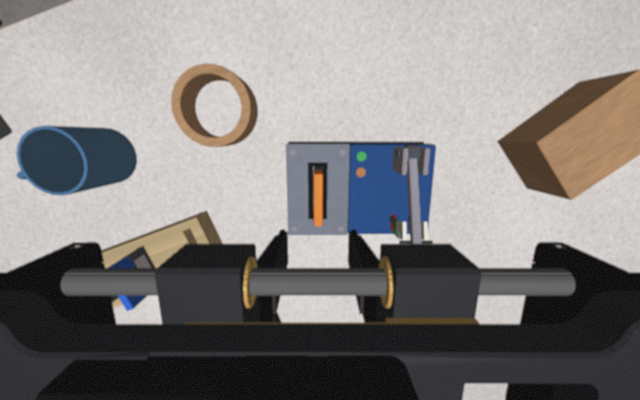

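The side view shows the module standing in the slot. In the wrist view its top spans zoom rows 158-291, against 158-290 predicted for fully home. Next I'll shut the fingers and move over the lever bar.

```bash
python3 -m handwheel '[{"travel":[-24,-15,0],"roll":0},{"travel":[-50,-31,0],"roll":0},{"travel":[-78,-49,0],"roll":0},{"travel":[-102,-64,0],"roll":0},{"travel":[-118,-74,0],"roll":0},{"travel":[-120,-76,-20],"roll":0},{"travel":[-120,-76,-40],"roll":0},{"travel":[-120,-76,-50],"roll":0}]' 1
python3 -m handwheel '[{"travel":[0,0,0],"roll":0},{"travel":[0,0,0],"roll":0},{"travel":[0,0,0],"roll":0}]'
python3 - <<'E'
from h import *
s=env.state();print(s["eef_pos"],s["opening"])
for n in("top","side"): cv2.imwrite(f"pics/{n}5.png",optics.read_camera(n)[:,:,::-1])
a=cv2.imread("pics/side5.png")[125:215,250:350];a=cv2.resize(a,None,fx=4,fy=4,interpolation=cv2.INTER_CUBIC)
b=cv2.imread("pics/top5.png")[140:230,300:400];b=cv2.resize(b,None,fx=4,fy=4,interpolation=cv2.INTER_CUBIC)
cv2.imwrite("pics/c5.png",np.hstack([a,b]))
S=optics.camera_params("side");P=optics.camera_params("top")
for n,C in(("side",S),("top",P)):
    h=cv2.cvtColor(cv2.imread(f"pics/{n}5.png"),cv2.COLOR_BGR2HSV);m=cv2.inRange(h,(7,150,90),(16,255,255));x0,y0,x1,y1=(275,160,305,205) if n=="side" else (338,165,360,195)
    k=np.zeros_like(m);k[y0:y1,x0:x1]=m[y0:y1,x0:x1];ys,xs=np.nonzero(k);print(n,len(xs),xs.min(),xs.max(),ys.min(),ys.max(),xs.mean(),ys.mean())
    X=np.array([.951,-.309]);Y=np.array([.309,.951]);c=np.array([624.5,-106.2])
    print([np.round(proj(C,(*(c+a*X+b*Y),z)),1) for z in(115,79) for a in(-30,30) for b in(5,)], "bar",proj(C,(507,-183,143)))
E
```

```text
t: 10.3
eef_pos: [505.9, -183.1, 201.6]
tcp_rot: [-0.149, 1.568, 2.677]
ft_force: [0.1, -0.6, -0.2]
opening: 0.005
t: 10.6
eef_pos: [507.0, -183.3, 204.3]
tcp_rot: [2.907, 1.57, -0.549]
ft_force: [0.6, 0.6, -0.5]
opening: 0.004
[ 507.04439362 -183.27046936  204.28314947] 0.004352357615748574
side 168 279 295 176 190 286.82142857142856 182.95238095238096
[array([295.5, 182.4]), array([277.3, 176.8]), array([295.7, 191.1]), array([278. , 185.6])] bar (np.float64(328.2789317068451), np.float64(157.8518139628951))
top 60 345 352 166 183 348.96666666666664 174.33333333333334
[array([345.2, 180.8]), array([350.4, 165.3]), array([344.6, 183.3]), array([349.7, 168.1])] bar (np.float64(372.47045494668475), np.float64(205.0924990699073))
```

View pics/c5.png

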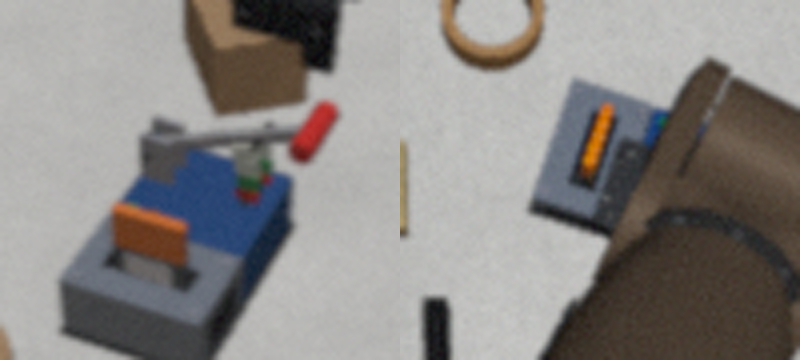

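The orange mask spans side rows 176-190, which matches the prediction for fully home. The bar is at its rest position. Lowering onto it.

```bash
python3 -m handwheel '[{"travel":[0,0,-15],"roll":0},{"travel":[0,0,-30],"roll":0},{"travel":[0,0,-40],"roll":0},{"travel":[-1,0,-48],"roll":0},{"travel":[-2,1,-54],"roll":0},{"travel":[-4,1,-60],"roll":0},{"travel":[-4,1,-62],"roll":0},{"travel":[-4,1,-62],"roll":0}]'
```

```text
t: 11.5
eef_pos: [502.1, -181.9, 141.7]
tcp_rot: [-0.119, 1.569, 2.707]
ft_force: [-4.7, 1.3, 5.6]
opening: 0.007
```

Contact at 5.6 N. Pressing on along the bar's arc.

```bash
python3 -m handwheel '[{"travel":[-2,1,-8],"roll":0},{"travel":[-3,1,-16],"roll":0},{"travel":[-5,2,-24],"roll":0},{"travel":[-6,2,-32],"roll":0},{"travel":[-7,2,-39],"roll":0},{"travel":[-7,2,-44],"roll":0},{"travel":[-7,2,-46],"roll":0},{"travel":[-7,2,-46],"roll":0}]'
python3 -m handwheel '[{"travel":[0,0,0],"roll":0},{"travel":[0,0,0],"roll":0},{"travel":[0,0,0],"roll":0},{"travel":[0,0,0],"roll":0},{"travel":[0,0,0],"roll":0},{"travel":[0,0,0],"roll":0}]'
python3 - <<'E'
from h import *
s=env.state();print(s["eef_pos"],s["ft_force"])
for n in("side","wrist"): cv2.imwrite(f"pics/{n}6.png",optics.read_camera(n)[:,:,::-1])
a=cv2.imread("pics/side6.png")[125:215,250:350];a=cv2.resize(a,None,fx=4,fy=4,interpolation=cv2.INTER_CUBIC)
b=cv2.imread("pics/wrist6.png")[40:400,120:520]
cv2.imwrite("pics/c6.png",np.hstack([a,b]))
S=optics.camera_params("side")
for z,d in((97,11),(85,12),(73,11)): print(z,(np.array(proj(S,(507-.951*d,-183+.309*d,z)))-[250,125])*4)
E
```

```text
t: 12.3
eef_pos: [495.0, -179.8, 95.8]
tcp_rot: [-0.115, 1.569, 2.712]
ft_force: [-6.2, 2.6, 7.0]
opening: 0.002
t: 12.9
eef_pos: [495.0, -179.8, 96.1]
tcp_rot: [-0.103, 1.57, 2.723]
ft_force: [-5.4, 3.2, 7.9]
opening: 0.001
[ 495.01040369 -179.83799624   96.10965309] [-5.36969283  3.24937967  7.90294777]
97 [323.36308593 180.81593382]
85 [323.75115741 192.63481736]
73 [321.80279726 203.59573954]
```

View pics/c6.png

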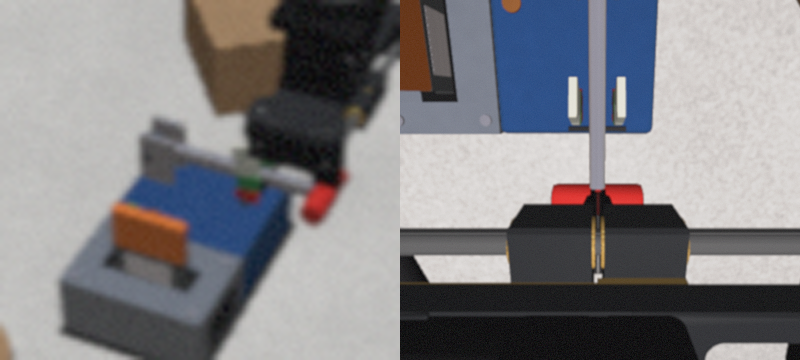

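The bar sits at (325,195) in the zoom, against (324,193) predicted for mid green, and Fz = 7.9 N matches the spring. There is about 6 N of sideways friction, so I'll ease that by moving a millimetre with it and check again.

```bash
python3 -m handwheel '[{"travel":[-1,0.3,0],"roll":0},{"travel":[-1,0.3,0],"roll":0},{"travel":[-1,0.3,0],"roll":0},{"travel":[-1,0.3,0],"roll":0},{"travel":[-1,0.3,0],"roll":0},{"travel":[-1,0.3,0],"roll":0}]'
python3 - <<'E'
from h import *
s=env.state();print(s["eef_pos"],s["ft_force"])
cv2.imwrite("pics/side7.png",optics.read_camera("side")[:,:,::-1]);cv2.imwrite("pics/wrist7.png",optics.read_camera("wrist")[:,:,::-1])
a=cv2.imread("pics/side7.png")[140:200,280:360];cv2.imwrite("pics/c7.png",cv2.resize(a,None,fx=8,fy=8,interpolation=cv2.INTER_CUBIC))
E
```

```text
t: 13.6
eef_pos: [494.9, -179.9, 96.4]
tcp_rot: [3.103, 1.57, -0.354]
ft_force: [-2.1, 2.7, 8.4]
opening: 0.004
[ 494.93662425 -179.86577209   96.38567023] [-2.13025071  2.67366174  8.4042156 ]
```

View pics/c7.png

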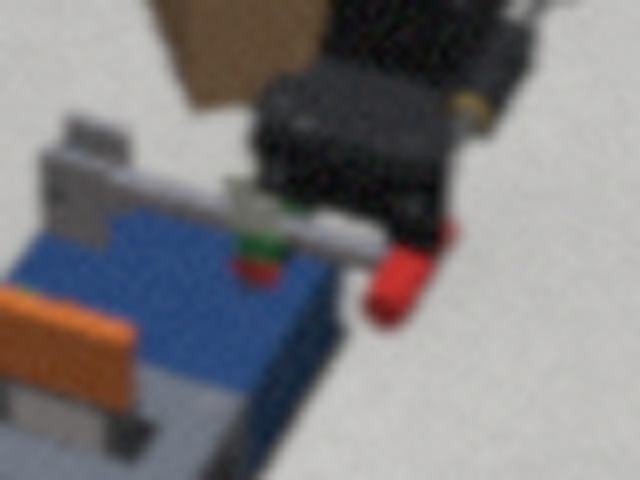

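View pics/side7.png

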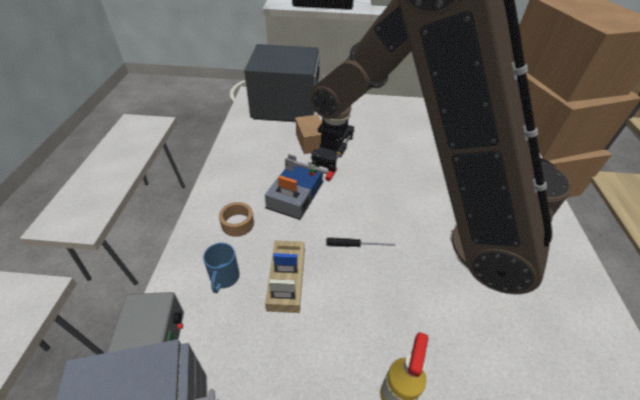

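The lever is level in the green band, held at 8.4 N with little sideways load, and the rest of the scene hasn't moved. Handing in.

```bash
python3 -c "
from cell import env, job
print(job.job_done()); s=env.state(); print(s['t'],s['eef_pos'],s['ft_force'])"
```

```text
the job is handed in; nothing more can be done
None
the job is handed in; nothing more can be done
```

The orange module is in the tester's slot and let go. I handed the job in at about 14 s with the lever held in the green; it reported no verdict.

- **Module:** it met the slot floor at 14 N, with its centre worked out at about 65 mm above the table, where fully home should be. The wrist and side pictures after release also matched fully home, to within about a pixel.
- **Lever:** the last check had the fingertips at z 96.4 mm, so the bar centre was about 85 mm up, which is mid green. The push was 8.4 N and the pose steady. The lever angle has no direct reading, so I judged it from the tool height, the spring force and the side picture, which agreed.
- **Disagreements:** measured positions differed by a few millimetres between cameras, for example 594 against 598 mm for the module's x in the rack. I corrected for this with a close look before inserting. A sideways friction of about 6 N at the bar dropped to about 3 N after I shifted 1 mm.
- **Other things:** the last side picture, checked by eye, showed everything else still in place.

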